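# Hold a keeper block into the fence

## Task

Press the sprung kick-off lever behind the fence down by its rubber pad until its catch holds it and take the gripper away, so that the bar in front of the fence stays up. Then slide the stepped alloy keeper block under the bar, square up to the fence with its tall plain face, and hold it there with one firm, steady diagonal push that presses it into the fence and down on the bench plate together; the program finishes while still pushing. Leave the other parts on the bench where they lie.

Things in the scene. Friction and masses are not known exactly. Their poses are not given: they have to be found in the camera images.
- fence: Fixed dark steel fence bar, 240 long (x), 16 thick, 30 high. Origin: middle of the lower edge of its working face; x along the fence, y into the fence, away from the keeper block (face is y = 0), z up. Behind it, on a 4 thick foot plate, stand two cheeks (x +-58, y 32 to 58, 50 high) carrying the kick-off lever.
- kickoff (a joint): Sprung kick-off seesaw on an axle along the fence's x at y 45, z 40 (fence frame). rad, 0 = rest: pad up, bar down in front of the fence. Grows as the pad is pressed; stop at 0.50. Near 0.41 a sprung catch snaps over its end; let go, it then stays at about 0.39. Let go earlier, it springs back. Push at the pad: 4 rising to 12 N, most near 0.30 as its end rides over the catch.
- kick_pad (a point): Centre of the top of the lever's black rubber pad (46 along the fence, 38 across, 8 thick). At rest 119 behind the fence face and 72 above the bench; pressed to the stop, 125 behind the face and 33 above the bench.
- catch_top (a point): Top of the sprung catch that holds the lever's end down: 24 wide (x), from 165 to 188 behind the fence face, top 63 above the bench, its fixed post (50 wide, 58 high) just behind it. Keep the gripper off it.
- kick_bar (a point): Middle of the kick-off bar: round, 10 diameter, 160 long, parallel to the fence. At rest 20 in front of the face, 22 above the bench: the block cannot pass. Lever caught: 22 in front, about 49 above the bench: the 36 high block passes under. Its two bent carrier rods cross the fence at x +-45 and then reach up to 75 above the bench.
- keeper: Stepped aluminium keeper block, loose, about 0.45 kg, 90 long (x), 76 deep. Tall half: y -2 to 38, 36 high; low step: y -38 to -2, 14 high. Origin: centre of the underside, z up. Its tall plain face (y = +38) goes to the fence: home is y axis along the fence's y, origin 38 in front of the fence face. It starts 135 to 175 in front, turned under 0.35 rad from that.
- keeper_step (a point): Middle of the inside corner of the block's step (block frame y = -2, 14 above the bench): the place for the fingertips to push forward and down. About 15 to 20 N forward and 10 to 15 N down hold it firmly; part of the forward push goes into friction on the bench.
- table: The bench with its steel plate top at z = 0 on which all stands; fixed.
- end_cap: Bystander: round dark steel roller end cap, 92 diameter, 28 high, origin centre of underside.
- bush_a: Bystander: bronze bush, 38 outside diameter, 34 high, origin centre of underside.
- bush_b: Bystander: bronze bush, 46 outside diameter, 26 high, origin centre of underside.
- seal_ring: Bystander: red nylon seal ring, 68 diameter, 7 high, origin centre of underside.
- circlip_tool: Bystander: squat steel circlip pliers, 140 long along x, 70 wide, 22 high, origin under the middle.
- grease_tin: Bystander: grey tin, 68 diameter, 70 high, origin centre of underside.
- packing_block: Bystander: plain aluminium block without a step, 90 by 40, 36 high, origin centre of underside.
Not all that is in view belongs to the job. Leave any purple or red look-alike of the keeper alone.

How it is judged (in metres and radians):
On the way:
1. the kick-off lever is held down by its catch with the robot touching nothing (value of joint kickoff above 0.36 rad and contact force between each of the arm, the fingers and anything else below 0.3 N), for 0.2 s.
At the end, for the whole second after the job is handed in: For the last second the fingers push the block (>5 N): >4 N on the fence, >10 N on the bench (weight included); still, flat and square to the fence within 0.04 rad, tall face within 3 mm of the fence, origin within 80 mm of its middle; lever still caught (>0.36 rad) (value of joint kickoff above 0.36 rad and contact force between keeper and fence above 4 N and contact force between keeper and table above 10 N and contact force between the fingers and keeper above 5 N and angle between the y axis of keeper and the y axis of fence, either way round below 0.04 rad and angle between keeper's own z axis and vertical below 0.04 rad and y of keeper in the frame of fence between -0.041 and -0.034 m and x of keeper in the frame of fence between -0.08 and 0.08 m and linear speed of keeper below 0.01 m/s); the arm keeps its last pose, push and grip.
It fails at once if another part on the bench is shifted by more than 30 mm (distance of any of end_cap, bush_a, bush_b, seal_ring, circlip_tool, grease_tin, packing_block from where it was at the start of the episode above 0.03 m).
It also fails if it takes over 53 s, if anything falls off the work surface, if the arm or the gripper's body presses on something with over 40 N, if the wrist force passes 120 N, or if a joint passes its speed limit or range.

## Robot

A 6-joint arm with a two-finger parallel gripper is mounted at the origin on the work surface. World frame = base frame: x ahead of the robot, y to its left, z up, the work surface at z = 0. Lengths are in mm, angles in rad, forces in N, time in s.
With the tool pointing down it reaches from about 325 to 900 mm from the base axis. Payload 6.1 kg.
Tool frame: the origin (TCP) lies at the very end of the fingers, on their centre line; the grasp point (between the pads) lies 19 mm behind it; z points along the fingers, y is the line along which they close (so a half turn about z gives the same grasp; the last joint's range is limited). The gripper opens to 87 mm and grips with 3 to 60 N. Pads are 19 mm wide; open, the fingers measure 117 mm over their backs; the gripper's body (75 mm by 190 mm) begins 51 mm behind the grasp point.
Start: joints at [-1.45, 0.22, 1.526, -0, 1.395, -0.126], TCP at [152.682, -606.056, 222.538] pointing down, gripper open.
Joint ranges: [-2.98, 2.98], [-0.91, 2.08], [0.09, 2.57], [-1.24, 4.39], [0.2, 2.65], [-2.68, 2.68]. Speed limits (rad/s): [2.57, 2.57, 3.01, 3.14, 3.14, 3.14].

## Interface

Orientations are given as a rotation vector (axis times angle).
In Python, from rig import read_state, read_camera, camera_info, hand_in, search_frame, outline_of gives the robot as it stands.
- The arm moves only by the shell command python3 -m creep 'ROWS' [OPENING]. ROWS is JSON, a list of rows, each a list of 6 numbers: the shift along the tool's x, y, z in units of 60 mm (1.0 is 60 mm), then the turn, a rotation vector about the tool's x, y, z in units of 10 degrees (1.0 is 10 degrees). A call has exactly 8 rows; each row shifts and turns the commanded pose from where the row before left it, along the tool's axes as they then stand; what a row does not reach is not made up. A row lasts 1/8 s, in which the tool goes at most 62.5 mm and 10.7 degrees, less where a joint would pass 70% of its speed; a pose out of reach is approached as far as the arm can. A call is refused whole if a number of a shift passes 1 or a number of a turn 1, either way. A call with a gripper value outside its range is refused whole. OPENING is the opening, from 0 (shut) to 1 (fully open), set as the call begins (- or left out, the last holds). The fingers move at their own pace and stop on an object; the grip force is fixed at half the most. Time passes only in rows, so rows that do not move let the fingers close, or fill a call up. It gives the time, the measured TCP pose, the force, the opening and the grip force at its end, in the units of the state.
- read_state(): the state, without advancing time (a new reading comes with each control period).
- read_camera(name): name is "scene" or "top" or "wrist"; returns (picture, depth): 420x560x3 uint8, red, green, blue; 420x560 float32, mm along the optical axis (not along the pixel's ray), 0 where there is no reading.
- camera_info(name): a dict with "fovy" (degrees; the focal length in pixels is half the picture's height over the tangent of half this angle, whatever the lens; pixels are square), "cx", "cy" (the principal point, pixels), "R" (3x3) and "t" (3): a world point X has camera coordinates R X + t. Camera axes: x right, y down, z forward; pixel columns grow to the right and rows downward; lengths in mm; the calibration is good to about 2 mm. The wrist camera is an equidistant fisheye: a pixel r from the principal point sees the ray r / f radians off the axis. A picture is of the moment at which its call begins: read the wrist's pose just before it. camera_info takes no time and is no camera call; for the wrist camera it gives the pose at the moment of the call.
- hand_in(): hands the job in; it is judged then, once.
Trained networks look in the newest picture that a camera, given by its name, has taken for a name from the list of things; names that differ only in an ending like _2 or _b are one class to them, and where a whole thing is asked for, a point or a joint stands for the part that bears it (a point fixed in the world has none). Each returns a list of dicts, best first, with "score" (0 to 1); they miss things now and then, are a little off and sometimes report something else, mostly with a low value. They report only what shows in the picture. A call takes as long as a camera call. They do not tell look-alikes from the thing itself.
- search_frame(camera, label): "xy" ([column, row] in pixels, amid what is visible of it).
- outline_of(camera, label): "region" (420x560 bool, what is visible of it) and "xy" ([column, row] in pixels, amid what is visible of it).
The state is a dict: "time_s": time; "joint_pos": joint angles; "qvel": joint speeds; "joint_torque": joint torques, N m; "eef_pos": TCP position; "ee_rot": TCP orientation; "wrist_force": force on the tool from outside, world axes, zero at the start; "wrist_torque": the same for the moment, N m; "grip_width": opening from 0.0 (shut) to 1.0 (fully open); "gripper_force": force on a finger pad.
Only numpy, scipy, OpenCV 4.12 (cv2) and the standard library are available. Lean on these libraries where they do the work, as an engineer would, in place of code of your own. Each camera call takes 0.05 s, during which the arm holds its last target. There are 200 camera calls.

## Working session

There is one attempt and no reset: what is moved stays moved. The work goes in short steps, Python scripts to look and compute and a shell command to move; the robot and the scene stay as the last step left them, time stands still between calls to the robot, and variables do not carry over. Pictures are saved under pics/ and viewed, at most 10 in all, crops included, and the job is handed in when it is done.

```bash
mkdir -p pics; ls; cat > h.py <<'E'
import numpy as np,cv2
from rig import *
from scipy.spatial.transform import Rotation as Ro
def cam(n):
    ci=camera_info(n);p,d=read_camera(n);return ci,p,d
def world(ci,d,sel=None):
    H,W=d.shape;f=H/2/np.tan(np.radians(ci["fovy"]/2))
    v,u=np.mgrid[:H,:W];x=(u-ci["cx"])/f;y=(v-ci["cy"])/f
    c=np.stack([x*d,y*d,d],-1)
    return (c-np.array(ci["t"]))@np.array(ci["R"])
E
python3 - <<'E'
from h import *
s=read_state();print(s)
for n in("scene","top"):
    ci,p,d=cam(n);cv2.imwrite(f"pics/{n}1.png",p[...,::-1]);np.savez(n+".npz",p=p,d=d,w=world(ci,d))
    print(n,ci)
    w=world(ci,d)
    for l in("fence","kick_pad","catch_top","kick_bar","keeper","end_cap","bush_a","seal_ring","circlip_tool","grease_tin","packing_block"):
        for o in outline_of(n,l)[:3]:
            m=o["region"]&(d>0)
            if o["score"]>.3 and m.sum()>5:print(l,round(o["score"],2),np.round(o["xy"]),np.round(np.median(w[m],0)),m.sum())
E
```

```text
pics
{'time_s': 0.0, 'joint_pos': array([-1.45012192e+00,  2.21196572e-01,  1.52760565e+00, -3.63926744e-06,
        1.39470006e+00, -1.26098935e-01]), 'qvel': array([ 3.49180726e-04,  2.75559132e-05, -1.71484918e-04, -6.58898229e-04,
       -6.65911405e-05,  4.10265231e-04]), 'joint_torque': array([-2.84736198e-04, -4.94608533e+01, -3.87378860e+01,  6.99912803e-02,
        5.73265634e-02, -1.80235434e-04]), 'eef_pos': array([ 152.59365224, -605.45039451,  221.45845602]), 'ee_rot': array([-3.11581351e+00, -3.86413813e-01, -2.50711736e-06]), 'wrist_force': array([ 0.3182988 , -0.29830451, -0.20433602]), 'wrist_torque': array([ 0.01598536, -0.03660748, -0.00107967]), 'gripper_force': 0.0, 'grip_width': 1.0005165029419913}
scene {'fovy': 42.00445784355978, 'cx': 273.88285724437793, 'cy': 206.08459228687147, 'R': array([[ 0.77744887,  0.62873273, -0.0163832 ],
       [ 0.43276869, -0.55367141, -0.71144868],
       [-0.45638198,  0.54602484, -0.70254705]]), 't': array([-457.7074186 , -185.05138509, 1739.9279541 ])}
fence 0.72 [277. 207.] [534.  50.  18.] 3410
kick_pad 0.82 [271. 204.] [53
[... 1052 characters left out ...]
 1478.37621304])}
fence 0.69 [266. 224.] [527.  81.   7.] 2731
kick_pad 0.71 [275. 225.] [533.  52.  49.] 499
catch_top 0.69 [290. 249.] [459.  -5.  -1.] 119430
catch_top 0.46 [241. 237.] [501. 163.  59.] 53
catch_top 0.46 [340. 205.] [ 594. -145.   31.] 572
kick_bar 0.66 [279. 225.] [535.  42.  46.] 708
keeper 0.91 [382. 210.] [ 587. -306.   29.] 632
keeper 0.87 [335. 204.] [ 594. -145.   31.] 570
keeper 0.76 [381. 165.] [ 740. -293.   22.] 639
end_cap 0.69 [313. 167.] [743. -74.  23.] 519
seal_ring 0.46 [244. 191.] [642. 164.   6.] 75
circlip_tool 0.57 [416. 248.] [ 452. -427.   15.] 305
grease_tin 0.68 [437. 201.] [ 614. -472.   67.] 406
packing_block 0.73 [160. 199.] [610. 448.  35.] 370
```

View pics/scene1.png

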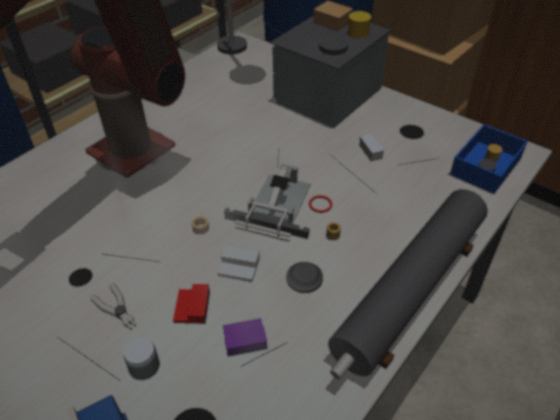

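```bash
python3 - <<'E'
import cv2
p=cv2.imread("pics/top1.png")[140:280,200:400];cv2.imwrite("pics/top1c.png",cv2.resize(p,(800,560),interpolation=cv2.INTER_CUBIC))
E
```

```text
(no output)
```

View pics/top1c.png

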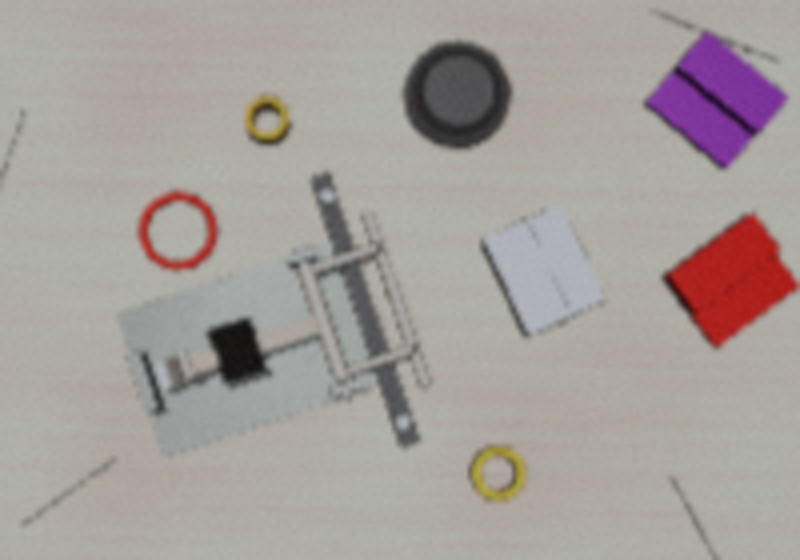

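Scene view: the fence and lever are around (268,210). The silver keeper is at (240,263), with red and purple look-alikes at (190,303) and (244,335). In the top crop the fence runs (322,180)–(408,440), the pad is at (238,350) and the keeper at (543,270), low step on the right.

```bash
python3 - <<'E'
from h import *
def rect(xy):
    r=cv2.minAreaRect(xy.astype(np.float32));return np.round(r[0],1),np.round(r[1],1),round(r[2],1)
for n in("scene","top"):
    z=np.load(n+".npz");p,d,w=z["p"],z["d"],z["w"];g=p.max(-1).astype(int)
    X,Y,Z=w[...,0],w[...,1],w[...,2]
    m=(d>0)&(g<115)&(abs(Z-30)<7)&(X>400)&(X<680)&(Y>-60)&(Y<115)
    k,l,st,c=cv2.connectedComponentsWithStats(m.astype(np.uint8));
    q=w[m][:,:2]
    # robust line
    vx,vy,x0,y0=cv2.fitLine(q.astype(np.float32),cv2.DIST_HUBER,0,.01,.01).ravel()
    dd=(q-[x0,y0])@[-vy,vx];qq=q[abs(dd)<14];s=(qq-[x0,y0])@[vx,vy]
    print(n,"fence",len(qq),rect(qq),"yaw",np.degrees(np.arctan2(vy,vx)),x0,y0,np.percentile(s,[1,99]),np.percentile(dd,[5,50,95]))
    m=(d>0)&(g<60)&(Z>55)&(Z<85)&(X>400)&(X<680)&(Y>60)&(Y<200);print("pad",m.sum(),w[m].mean(0),rect(w[m][:,:2]),w[m].min(0),w[m].max(0))
    for lo,hi in((7,22),(28,44),(7,44)):
        m=(d>0)&(Z>lo)&(Z<hi)&(X>520)&(X<680)&(Y>-230)&(Y<-75);m=cv2.morphologyEx(m.astype(np.uint8),cv2.MORPH_OPEN,np.ones((3,3)))>0
        print("keeper",lo,m.sum(),np.median(w[m],0),rect(w[m][:,:2]))
    print(np.median(Z[(d>0)&(X>450)&(X<500)&(Y<-150)&(Y>-250)]))
E
```

```text
scene fence 453 (array([560.5,  -1.1]), array([238.8,  22.1]), 19.4) yaw 19.556353 563.7696 -2.716113 [-119.4464949  115.0683674] [-2.75192212e+01 -1.46174830e-03  2.90941545e+01]
pad 181 [524.693639   106.81835289  70.14202728] (array([513.1, 131. ]), array([44.4, 96.7]), 22.5) [497.37731002  84.1574523   55.10986404] [549.7516871  184.201565    78.14890226]
keeper 7 505 [ 603.06355641 -167.54314864   12.79026258] (array([ 602.7, -167.3]), array([90.3, 42.9]), 25.7)
keeper 28 483 [ 588.80923205 -135.73981907   34.36880684] (array([ 586.8, -134.2]), array([92. , 45.5]), 26.6)
keeper 7 1086 [ 597.05528592 -151.84076693   22.31320625] (array([ 594.4, -150.7]), array([91.7, 80.6]), 25.1)
-1.442803468772054
top fence 254 (array([557.9,   3.4]), array([235.5,  15.8]), 19.6) yaw 19.526772 551.50134 1.0787544 [-109.25516739  122.50559358] [-7.04831778 -0.03212982  6.96646136]
pad 131 [520.39846973 107.20526794  71.34441276] (array([520.4, 107.5]), array([41.4, 33.5]), 21.1) [497.85151987  87.31936759  60.52344443] [543.95828768 126.14635571  83.2420453 ]
keeper 7 206 [ 604.70038577 -167.38771627   13.28018267] (array([ 605.5, -167.1]), array([85.2, 32.8]), 25.3)
keeper 28 312 [ 588.43475043 -131.68233925   34.88478237] (array([ 586.9, -132. ]), array([89.5, 41. ]), 25.9)
keeper 7 555 [ 594.24981599 -144.64488074   31.02087388] (array([ 594.6, -148. ]), array([89.5, 76.6]), 25.9)
-0.7480948921824978
```

```bash
python3 -m creep '[[0,0,0,0,0,-1],[0,0,0,0,0,-1],[0,0,0,0,0,-1],[0,0,0,0,0,-1],[0,0,0,0,0,-1],[0,0,0,0,0,-1],[0,0,0,0,0,-1],[0,0,0,0,0,-1]]' 0
```

```text
time_s: 2.2
eef_pos: [152.7, -606.1, 222.5]
ee_rot: [2.133, 2.306, -0.0]
wrist_force: [0.3, 0.5, -0.0]
grip_width: 0.172
gripper_force: 0.0
```

```bash
cat > tf.py <<'E'
from h import *
import sys
s=read_state();R=Ro.from_rotvec(s["ee_rot"]);A=R.as_matrix()
yaw=np.radians(19.5);xf=np.array([np.cos(yaw),np.sin(yaw),0]);yf=np.array([-np.sin(yaw),np.cos(yaw),0]);O=np.array([560.6,-4.1,0])
F=np.stack([xf,yf,[0,0,1]],1);T=np.stack([yf,xf,[0,0,-1]],1)
rel=F.T@(s["eef_pos"]-O)
print("t",s["time_s"],"fence-frame tcp",np.round(rel,1),"F",np.round(F.T@s["wrist_force"],1),"turn units to T",np.round(np.degrees(Ro.from_matrix(A.T@T).as_rotvec())/10,2),"q",np.round(s["joint_pos"],2))
if len(sys.argv)>3:
    g=np.array([float(a) for a in sys.argv[1:4]]);print("units to go (T axes x=yf y=xf z=down)",np.round((g-rel)[[1,0,2]]*[1,1,-1]/60,3))
E
python3 tf.py 0 119 130
```

```text
t 2.2 fence-frame tcp [-585.4 -431.3  222.5] F [ 0.5  0.4 -0. ] turn units to T [ 0.   0.  -1.5] q [-1.45  0.22  1.53  0.    1.39 -1.53]
units to go (T axes x=yf y=xf z=down) [9.171 9.757 1.542]
```

```bash
python3 -m creep '[[0,0,0,0,0,-1],[0,0,0,0,0,-0.5],[0.7,0.75,0,0,0,0],[0.7,0.75,0,0,0,0],[0.7,0.75,0,0,0,0],[0.7,0.75,0,0,0,0],[0.7,0.75,0,0,0,0],[0.7,0.75,0,0,0,0]]' 0 && python3 tf.py 0 119 130
```

```text
time_s: 3.2
eef_pos: [325.8, -277.8, 222.8]
ee_rot: [1.821, 2.558, -0.0]
wrist_force: [1.2, -0.1, 0.2]
grip_width: 0.004
gripper_force: 0.0
t 3.2 fence-frame tcp [-312.7 -179.6  222.8] F [ 1.1 -0.5  0.2] turn units to T [ 0.    0.01 -0.04] q [-0.89 -0.27  2.01  0.    1.4  -1.22]
units to go (T axes x=yf y=xf z=down) [4.977 5.212 1.547]
```

```bash
python3 -m creep '[[0.7,0.75,0,0,0,0],[0.7,0.75,0,0,0,0],[0.7,0.75,0,0,0,0],[0.7,0.75,0,0,0,0],[0.7,0.75,0,0,0,0],[0.7,0.75,0,0,0,0],[0,0,0,0,0,0],[0,0,0,0,0,0]]' 0 && python3 tf.py 0 119 130
```

```text
time_s: 4.2
eef_pos: [497.3, 47.1, 222.3]
ee_rot: [-1.82, -2.561, 0.001]
wrist_force: [0.1, -0.2, 0.3]
grip_width: 0.005
gripper_force: 0.0
t 4.2 fence-frame tcp [-42.6  69.4 222.3] F [-0.  -0.2  0.3] turn units to T [-0.    0.   -0.03] q [-0.06 -0.08  1.85 -0.    1.38 -0.4 ]
units to go (T axes x=yf y=xf z=down) [0.826 0.71  1.539]
```

```bash
python3 -m creep '[[0.6,0.7,0,0,0,0],[0.23,0,0.5,0,0,0],[0,0,0.5,0,0,0],[0,0,0.5,0,0,0],[0,0,0.5,0,0,0],[0,0,0.2,0,0,0],[0,0,0,0,0,0],[0,0,0,0,0,0]]' 0 && python3 tf.py 0 119 80
```

```text
time_s: 5.2
eef_pos: [522.0, 107.5, 92.0]
ee_rot: [1.821, 2.558, 0.002]
wrist_force: [-0.1, -0.4, 0.4]
grip_width: 0.001
gripper_force: 0.0
t 5.2 fence-frame tcp [  0.9 118.1  92. ] F [-0.2 -0.4  0.4] turn units to T [ 0.01  0.   -0.04] q [ 0.06  0.13  1.88 -0.    1.12 -0.28]
units to go (T axes x=yf y=xf z=down) [ 0.015 -0.015  0.201]
```

```bash
python3 - <<'E'
from h import *
ci,p,d=cam("scene");c=p[130:270,200:360];cv2.imwrite("pics/s2.png",cv2.resize(c,(800,600),interpolation=cv2.INTER_CUBIC)[...,::-1])
E
```

```text
(no output)
```

View pics/s2.png

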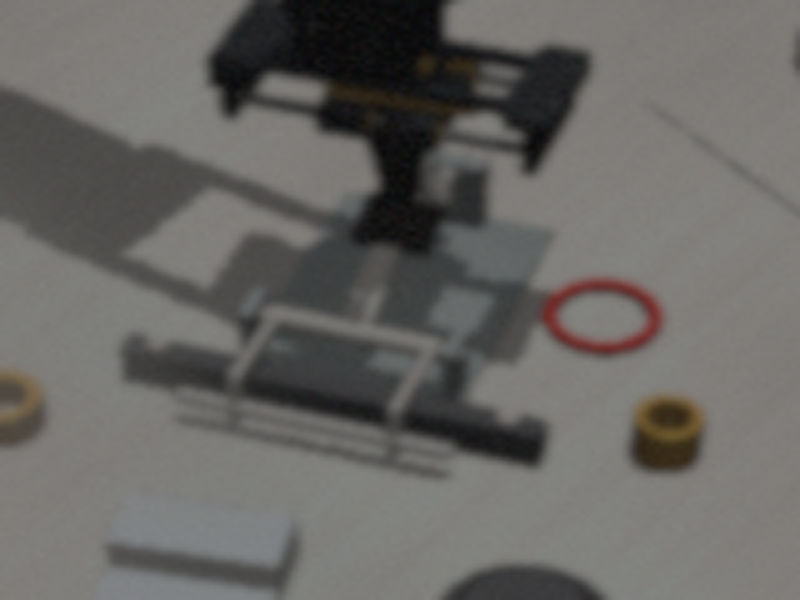

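The closed fingertips at (400,200) stand right over the black pad at (400,225), clear of the catch at (460,190). Next I press.

```bash
python3 -m creep '[[0,0,0.2,0,0,0],[0.02,0,0.12,0,0,0],[0.02,0,0.12,0,0,0],[0.02,0,0.12,0,0,0],[0.02,0,0.12,0,0,0],[0.02,0,0.1,0,0,0],[0.01,0,0.08,0,0,0],[0,0,0,0,0,0]]' 0 && python3 tf.py 0 124 35
```

```text
time_s: 6.25
eef_pos: [519.5, 114.1, 39.5]
ee_rot: [1.82, 2.559, 0.0]
wrist_force: [-1.9, -2.0, 8.3]
grip_width: 0.003
gripper_force: 4.1
t 6.25 fence-frame tcp [  0.7 125.1  39.5] F [-2.4 -1.2  8.3] turn units to T [ 0.01  0.01 -0.03] q [ 0.07  0.21  1.91 -0.    1.02 -0.27]
units to go (T axes x=yf y=xf z=down) [-0.019 -0.011  0.074]
```

```bash
python3 -m creep '[[0,0,0.04,0,0,0],[0,0,0.04,0,0,0],[0,0,0.03,0,0,0],[0,0,0,0,0,0],[0,0,0,0,0,0],[0,0,0,0,0,0],[0,0,0,0,0,0],[0,0,0,0,0,0]]' 0 && python3 tf.py 0 124 35
```

```text
time_s: 7.25
eef_pos: [519.6, 113.9, 33.7]
ee_rot: [1.819, 2.559, 0.0]
wrist_force: [-3.4, -2.0, 12.8]
grip_width: 0.001
gripper_force: 6.2
t 7.25 fence-frame tcp [  0.8 124.9  33.7] F [-3.9 -0.7 12.8] turn units to T [ 0.01  0.01 -0.03] q [ 0.07  0.22  1.91 -0.    1.01 -0.27]
units to go (T axes x=yf y=xf z=down) [-0.015 -0.013 -0.022]
```

```bash
python3 -m creep '[[0,0,-0.1,0,0,0],[0,0,-0.3,0,0,0],[0,0,-0.6,0,0,0],[0,0,-0.8,0,0,0],[0,0,-0.8,0,0,0],[0,0,-0.4,0,0,0],[0,0,0,0,0,0],[0,0,0,0,0,0]]' 0 && python3 tf.py 0 124 35; python3 - <<'E'
from h import *
ci,p,d=cam("scene");c=p[130:270,200:360];cv2.imwrite("pics/s3.png",cv2.resize(c,(800,600),interpolation=cv2.INTER_CUBIC)[...,::-1])
E
```

```text
time_s: 8.25
eef_pos: [517.8, 114.2, 210.7]
ee_rot: [-1.82, -2.558, 0.002]
wrist_force: [-0.7, -0.3, -0.8]
grip_width: 0.006
gripper_force: 0.0
t 8.25 fence-frame tcp [ -0.9 125.8 210.7] F [-0.8 -0.  -0.8] turn units to T [-0.01 -0.   -0.04] q [ 0.07  0.    1.78  0.    1.36 -0.27]
units to go (T axes x=yf y=xf z=down) [-0.03   0.015  2.929]
```

View pics/s3.png

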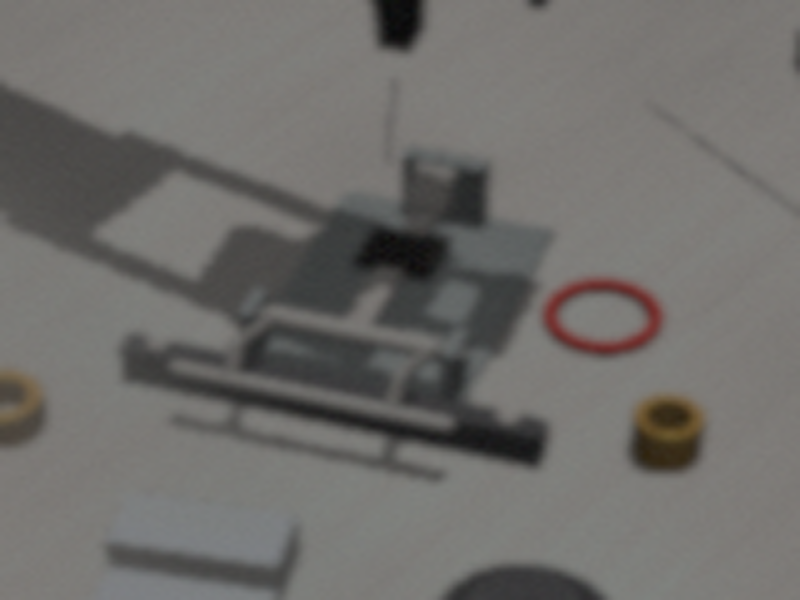

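Crop shows the lever caught: pad low at (405,250), bar raised to fence-top level in view at (310,395), its shadow separated. Moving on to the keeper.

```bash
cat >> tf.py <<'E'
if len(sys.argv)>3:
    th=np.radians(float(sys.argv[4]) if len(sys.argv)>4 else 0)
    Tt=T@Ro.from_rotvec([0,th,0]).as_matrix()
    print("tilted: turn",np.round(np.degrees(Ro.from_matrix(A.T@Tt).as_rotvec())/10,2),"shift in present tool axes",np.round(A.T@F@(g-rel)/60,3))
E
python3 -m creep '[[-0.97,0,0,0,0,0],[-0.97,-0.25,0,0,0,0],[-0.97,0,0,0,0,0],[-0.97,0,0,0,0,0],[-0.97,0,0,0,0,0],[0,0,0,0,0.9,0],[0,0,0,0,0.8,0],[0,0,0,0,0.8,0]]' 0.5 && python3 -m creep '[[0,0,0,0,0,0],[0,0,0,0,0,0],[0,0,0,0,0,0],[0,0,0,0,0,0],[0,0,0,0,0,0],[0,0,0,0,0,0],[0,0,0,0,0,0],[0,0,0,0,0,0]]' && python3 tf.py -16 -165 80 25
python3 - <<'E'
from h import *
ci,p,d=cam("scene");w=world(ci,d);X,Y,Z=np.moveaxis(w,-1,0)
yaw=np.radians(19.5);xf=np.array([np.cos(yaw),np.sin(yaw)]);yf=np.array([-xf[1],xf[0]]);O=np.array([560.6,-4.1])
xx=(w[...,:2]-O)@xf;yy=(w[...,:2]-O)@yf
m=(d>0)&(Z>40)&(Z<120)&(abs(xx)<90)&(yy>-60)&(yy<70)
print("lever z pct",np.percentile(Z[m],[50,90,98,100]),"bar:",[np.round(np.median(a[m&(yy<-8)]),1) for a in(xx,yy,Z)])
for lo,hi in((7,22),(28,44)):
    m=(d>0)&(Z>lo)&(Z<hi)&(abs(xx+16)<75)&(yy>-230)&(yy<-75)
    print(lo,m.sum(),cv2.minAreaRect(np.stack([xx[m],yy[m]],1).astype(np.float32)))
cv2.imwrite("pics/s4.png",cv2.resize(p[170:330,160:360],(750,600),interpolation=cv2.INTER_CUBIC)[...,::-1])
E
```

```text
time_s: 9.3
eef_pos: [599.4, -165.6, 210.7]
ee_rot: [-1.6, -2.247, -0.359]
wrist_force: [0.8, 0.6, -0.7]
grip_width: 0.501
gripper_force: 0.0
time_s: 10.3
eef_pos: [600.0, -165.7, 212.3]
ee_rot: [-1.602, -2.252, -0.355]
wrist_force: [-0.5, 0.0, -0.6]
grip_width: 0.5
gripper_force: 0.0
t 10.3 fence-frame tcp [ -16.8 -165.4  212.3] F [-0.5  0.2 -0.6] turn units to T [ 0.01 -2.5  -0.04] q [-0.55  0.46  1.3   0.28  1.72 -0.89]
units to go (T axes x=yf y=xf z=down) [0.007 0.014 2.204]
tilted: turn [ 0.01 -0.   -0.03] shift in present tool axes [-0.925  0.014  2.001]
lever z pct [48.28117205 57.56919021 67.90195147 73.20090355] bar: [np.float64(41.8), np.float64(-26.6), np.float64(50.8)]
7 563 ((-21.142410278320312, -133.6742706298828), (96.26805877685547, 117.4518814086914), 7.162585735321045)
28 494 ((-18.560916900634766, -131.2117462158203), (91.29219055175781, 48.1091423034668), 6.085770606994629)
```

View pics/s4.png

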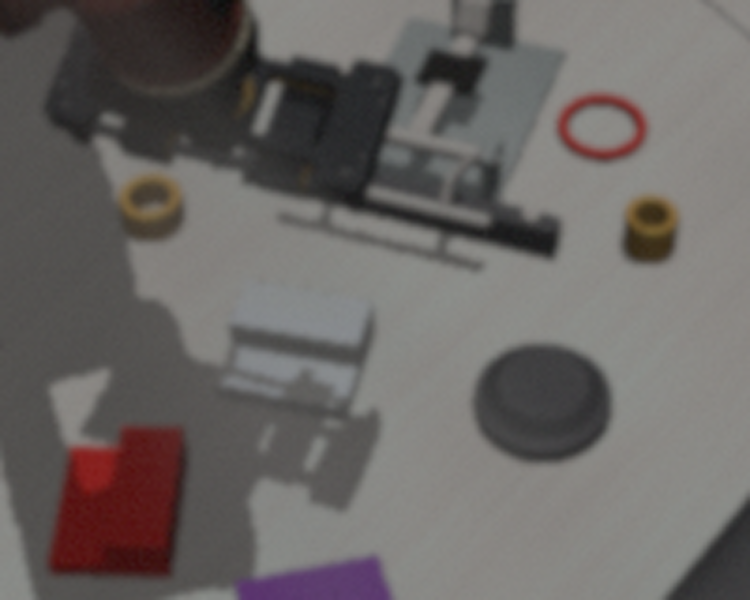

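Crop shows the silver keeper at (300,340) with its low step toward the red look-alike. The bar is up and nothing lies between it and the fence. Descending onto the step.

```bash
python3 -m creep '[[-0.32,0.01,0.69,0,0,0],[-0.32,0,0.69,0,0,0],[-0.32,0,0.69,0,0,0],[-0.2,0,0.43,0,0,0],[-0.12,0,0.25,0,0,0],[0,0,0,0,0,0],[0,0,0,0,0,0],[0,0,0,0,0,0]]' && python3 tf.py -16 -165 21 25
python3 - <<'E'
from h import *
ci,p,d=cam("scene")
cv2.imwrite("pics/s5.png",cv2.resize(p[190:310,170:330],(800,600),interpolation=cv2.INTER_CUBIC)[...,::-1])
E
```

```text
time_s: 11.35
eef_pos: [601.6, -165.9, 32.1]
ee_rot: [-1.604, -2.255, -0.356]
wrist_force: [-0.5, 0.4, 0.1]
grip_width: 0.499
gripper_force: 0.0
t 11.35 fence-frame tcp [ -15.4 -166.3   32.1] F [-0.3  0.6  0.1] turn units to T [ 0.02 -2.49 -0.03] q [-0.55  0.65  1.4   0.27  1.44 -0.96]
units to go (T axes x=yf y=xf z=down) [ 0.021 -0.011  0.184]
tilted: turn [ 0.03  0.01 -0.03] shift in present tool axes [-0.059 -0.011  0.176]
```

View pics/s5.png

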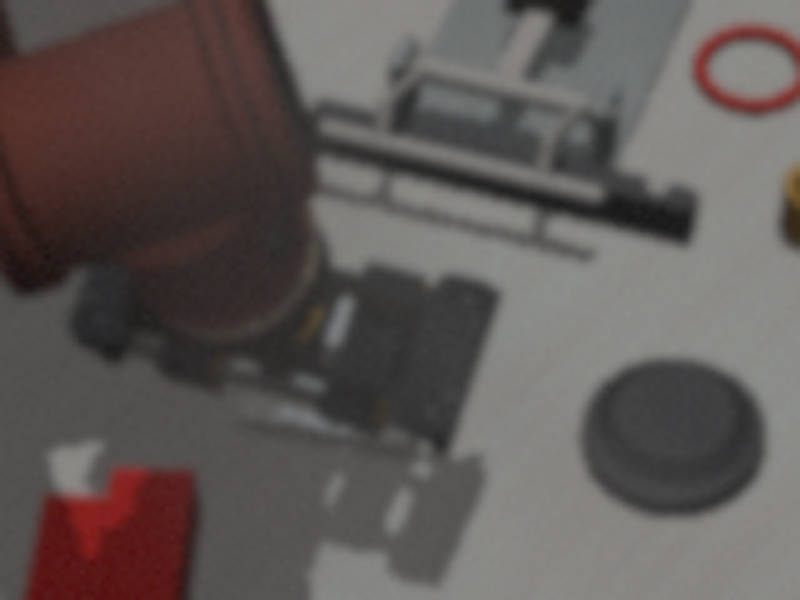

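The body hides the step, but the clearance to the bar and end cap is as computed. Lowering, then starting forward.

```bash
python3 -m creep '[[-0.04,0,0.09,0,0,0],[-0.04,0,0.09,0,0,0],[0,0,0,0,0,0],[0.09,0,0.042,0,0,0],[0.09,0,0.042,0,0,0],[0.09,0,0.042,0,0,0],[0.09,0,0.042,0,0,0],[0,0,0,0,0,0]]' && python3 tf.py -16 -55 20 25
```

```text
time_s: 12.4
eef_pos: [592.3, -141.6, 18.5]
ee_rot: [-1.601, -2.252, -0.356]
wrist_force: [0.0, -0.8, -0.0]
grip_width: 0.499
gripper_force: 1.1
t 12.4 fence-frame tcp [ -16.  -140.2   18.5] F [-0.2 -0.8 -0. ] turn units to T [ 0.01 -2.51 -0.03] q [-0.52  0.63  1.45  0.28  1.4  -0.96]
units to go (T axes x=yf y=xf z=down) [ 1.42  -0.    -0.025]
tilted: turn [ 0.01 -0.01 -0.03] shift in present tool axes [ 1.297 -0.008  0.579]
```

```bash
python3 -m creep '[[0.13,0,0.057,0,0,0],[0.13,0,0.057,0,0,0],[0.13,0,0.057,0,0,0],[0.13,0,0.057,0,0,0],[0.13,0,0.057,0,0,0],[0.13,0,0.057,0,0,0],[0.13,0,0.057,0,0,0],[0,0,0,0,0,0]]' && python3 tf.py -16 -55 18 25
python3 - <<'E'
from h import *
for n in("scene","top"):
    ci,p,d=cam(n);w=world(ci,d);Z=w[...,2]
    yaw=np.radians(19.5);xf=np.array([np.cos(yaw),np.sin(yaw)]);yf=np.array([-xf[1],xf[0]]);O=np.array([560.6,-4.1])
    xx=(w[...,:2]-O)@xf;yy=(w[...,:2]-O)@yf
    m=(d>0)&(Z>28)&(Z<40)&(abs(xx+16)<75)&(yy>-110)&(yy<-3)&(p.min(-1)>100)
    print(n,m.sum(),cv2.minAreaRect(np.stack([xx[m],yy[m]],1).astype(np.float32)) if m.sum()>3 else "")
    c=p[190:310,170:330] if n=="scene" else p[160:260,230:370]
    cv2.imwrite(f"pics/{n}6.png",cv2.resize(c,(800,600),interpolation=cv2.INTER_CUBIC)[...,::-1])
E
```

```text
time_s: 13.4
eef_pos: [572.7, -85.2, 20.1]
ee_rot: [-1.601, -2.252, -0.356]
wrist_force: [-0.6, -0.3, 0.4]
grip_width: 0.498
gripper_force: 0.0
t 13.4 fence-frame tcp [-15.7 -80.5  20.1] F [-0.7 -0.1  0.4] turn units to T [ 0.01 -2.51 -0.03] q [-0.46  0.55  1.57  0.31  1.35 -0.92]
units to go (T axes x=yf y=xf z=down) [ 0.425 -0.006  0.034]
tilted: turn [ 0.01 -0.01 -0.03] shift in present tool axes [ 0.37  -0.008  0.211]
scene 13 ((-18.017772674560547, -52.73272705078125), (4.286123275756836, 31.101337432861328), 9.537776947021484)
top 299 ((-14.547592163085938, -52.34605407714844), (47.752899169921875, 89.11891174316406), 89.8917236328125)
```

View pics/scene6.png

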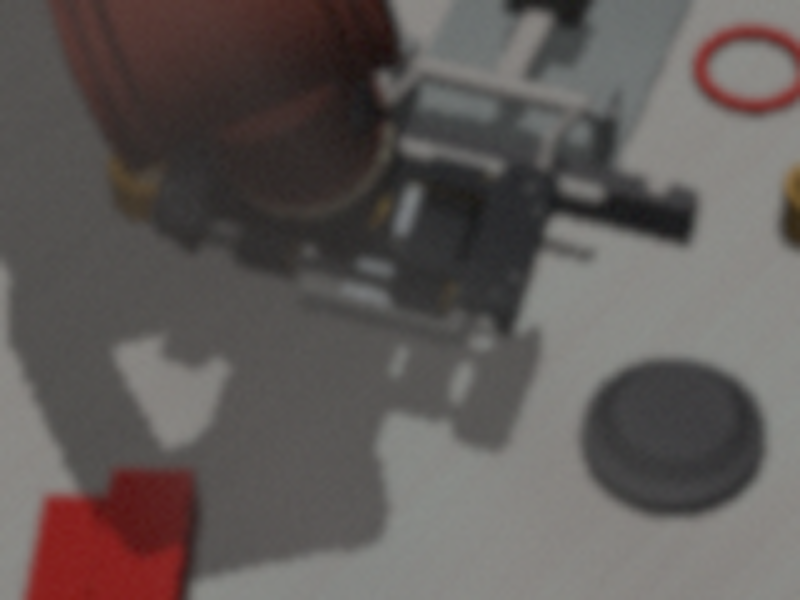

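The block has moved with the fingers, and the top view puts its tall half square at (-14.5, -52) in the fence frame. The bush at (135,190) stays clear of the body. Closing the last 30 mm slowly.

```bash
python3 -m creep '[[0.08,0,0.037,0,0,0],[0.08,0,0.037,0,0,0],[0.08,0,0.037,0,0,0],[0.08,0,0.037,0,0,0],[0.08,0,0.037,0,0,0],[0.04,0,0.02,0,0,0],[0,0,0,0,0,0],[0,0,0,0,0,0]]' && python3 tf.py -16 -48.6 18 25
```

```text
time_s: 14.5
eef_pos: [563.4, -58.5, 19.9]
ee_rot: [-1.602, -2.252, -0.356]
wrist_force: [1.2, -1.3, -0.0]
grip_width: 0.499
gripper_force: 0.5
t 14.5 fence-frame tcp [-15.5 -52.2  19.9] F [ 0.7 -1.6 -0. ] turn units to T [ 0.01 -2.5  -0.04] q [-0.43  0.52  1.62  0.32  1.33 -0.89]
units to go (T axes x=yf y=xf z=down) [ 0.06  -0.008  0.032]
tilted: turn [ 0.01 -0.   -0.03] shift in present tool axes [ 0.041 -0.009  0.054]
```

```bash
python3 -m creep '[[0.02,0,0.01,0,0,0],[0.02,0,0.01,0,0,0],[0.02,0,0.01,0,0,0],[0,0,0.02,0,0,0],[0,0,0.02,0,0,0],[0,0,0,0,0,0],[0,0,0,0,0,0],[0,0,0,0,0,0]]' && python3 tf.py -16 -48.6 18 25
```

```text
time_s: 15.5
eef_pos: [563.7, -57.0, 19.0]
ee_rot: [-1.606, -2.257, -0.354]
wrist_force: [1.7, -9.6, 6.4]
grip_width: 0.496
gripper_force: 5.3
t 15.5 fence-frame tcp [-14.8 -50.9  19. ] F [-1.6 -9.6  6.4] turn units to T [ 0.02 -2.47 -0.04] q [-0.43  0.51  1.63  0.32  1.32 -0.89]
units to go (T axes x=yf y=xf z=down) [ 0.038 -0.021  0.017]
tilted: turn [ 0.03  0.03 -0.03] shift in present tool axes [ 0.027 -0.021  0.032]
```

```bash
python3 -m creep '[[0.01,0,0.015,0,0,0],[0.01,0,0.015,0,0,0],[0.01,0,0.015,0,0,0],[0,0,0,0,0,0],[0,0,0,0,0,0],[0,0,0,0,0,0],[0,0,0,0,0,0],[0,0,0,0,0,0]]' && python3 tf.py -16 -48.6 18 25
```

```text
time_s: 16.5
eef_pos: [563.9, -56.7, 18.5]
ee_rot: [-1.609, -2.261, -0.353]
wrist_force: [0.3, -17.4, 11.6]
grip_width: 0.5
gripper_force: 8.7
t 16.5 fence-frame tcp [-14.4 -50.6  18.5] F [ -5.5 -16.5  11.6] turn units to T [ 0.03 -2.44 -0.04] q [-0.43  0.51  1.63  0.32  1.31 -0.89]
units to go (T axes x=yf y=xf z=down) [ 0.034 -0.026  0.009]
tilted: turn [ 0.04  0.06 -0.03] shift in present tool axes [ 0.027 -0.027  0.022]
```

```bash
python3 - <<'E'
from h import *
ci,p,d=cam("top");w=world(ci,d);Z=w[...,2]
yaw=np.radians(19.5);xf=np.array([np.cos(yaw),np.sin(yaw)]);yf=np.array([-xf[1],xf[0]]);O=np.array([560.6,-4.1])
xx=(w[...,:2]-O)@xf;yy=(w[...,:2]-O)@yf
m=(d>0)&(Z>28)&(Z<42)&(xx>-75)&(xx<50)&(yy>-70)&(yy<-1)&(p.min(-1)>90)
print(m.sum(),cv2.minAreaRect(np.stack([xx[m],yy[m]],1).astype(np.float32)),np.median(yy[m]))
b=(d>0)&(Z>44)&(Z<60)&(abs(xx)<80)&(yy>-35)&(yy<-10);print("bar",b.sum(),np.median(yy[b]),np.median(Z[b]))
for l in("bush_a","end_cap"):
    for o in outline_of("top",l)[:3]:print(l,round(o["score"],2),np.round(np.median(w[o["region"]&(d>0)],0)))
cv2.imwrite("pics/t7.png",cv2.resize(p[165:255,240:360],(800,600),interpolation=cv2.INTER_CUBIC)[...,::-1])
print(read_state()["wrist_force"])
E
```

```text
215 ((-14.403800964355469, -22.794950485229492), (43.558101654052734, 89.05089569091797), 89.68455505371094) -15.944866310822475
bar 145 -21.992193245619692 52.46609884751352
bush_a 0.37 [631. 164.   6.]
end_cap 0.62 [745. -74.  22.]
end_cap 0.2 [ 614. -472.   66.]
[-9.98715551e-03 -1.72770385e+01  1.21886082e+01]
```

View pics/t7.png

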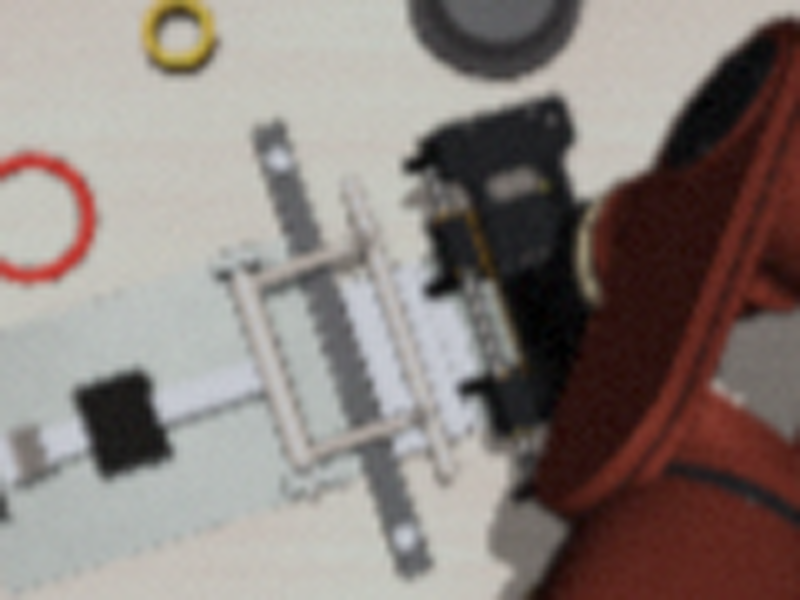

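The tall face sits flush on the fence along (340,340), and both fingers are at the step. The bar is up, and the measured block angle is within 0.3° of square. One check that the push holds steady, then hand-in.

```bash
python3 -m creep '[[0,0,0,0,0,0],[0,0,0,0,0,0],[0,0,0,0,0,0],[0,0,0,0,0,0],[0,0,0,0,0,0],[0,0,0,0,0,0],[0,0,0,0,0,0],[0,0,0,0,0,0]]' && python3 tf.py -16 -48.6 18 25 && python3 -c "
from rig import hand_in;print(hand_in())"
```

```text
time_s: 17.65
eef_pos: [563.9, -56.6, 18.6]
ee_rot: [-1.609, -2.261, -0.353]
wrist_force: [0.3, -17.6, 12.1]
grip_width: 0.5
gripper_force: 8.7
t 17.65 fence-frame tcp [-14.4 -50.6  18.6] F [ -5.6 -16.7  12.1] turn units to T [ 0.03 -2.44 -0.04] q [-0.43  0.51  1.63  0.32  1.31 -0.89]
units to go (T axes x=yf y=xf z=down) [ 0.034 -0.027  0.009]
tilted: turn [ 0.04  0.06 -0.03] shift in present tool axes [ 0.027 -0.027  0.022]
the job is handed in; nothing more can be done
None
```

I handed the job in at about 17.7 s, with no verdict returned: the lever is caught, and the keeper is flush and square against the fence, held by a steady push of about 17 N forward and 12 N down.

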